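Tighten down the pressure canner's lid

ROBOT

A 6-joint arm with a two-finger parallel gripper is mounted at the origin on a cart in front of the work surface, level with it; the furniture and walls round the work are solid. World frame = base frame: x ahead of the robot, y to its left, z up, the work surface at z = 0. Lengths are in m, angles in degrees, forces in N, time in s.
With the tool pointing down it reaches from about 0.3 to 0.75 m from the base axis. Payload 8.5 kg.
Tool frame: the origin (TCP) lies at the very end of the fingers, on their centre line; the grasp point (between the pads) lies 19 mm behind it (grip_depth is the distance from the TCP to the grasp point, in m); z points along the fingers, y is the direction in which the jaws open and shut (so a half turn about z gives the same grasp; the last joint's range is limited). The gripper opens to 85 mm and grips with 20 to 120 N. Pads are 22 mm wide; open, the fingers measure 114 mm over their backs; the gripper's body (76 mm by 85 mm) begins 54 mm behind the grasp point. The pads swing forward as they close: fully open they stand 13 mm farther back than shut.
Start: joints at [-82.981, 21.807, 74.336, -0, 83.858, -12.336], TCP at [0.182, -0.519, 0.231] pointing down, gripper open.
Joint ranges: [-178.18, 178.18], [-50.72, 133.34], [12.68, 142.11], [-81.47, 261.47], [9.98, 163.14], [-165.26, 165.26]. Speed limits (degrees/s): [136.94, 136.94, 180, 180, 180, 180].

INTERFACE

Orientations are given as a 3x3 rotation matrix whose columns are the frame's x, y, z axes.
In Python, from rig import observe, get_image, close_job, silhouettes, grip_depth gives the robot as it stands. The module is installed in compiled form; this text tells all that it offers.
- The arm moves only by the shell command python3 -m crank 'ROWS' [FORCE]. ROWS is a JSON object of lists of equal length, an entry for each row: "slide": the shift along the tool's x, y, z in m, a list of three; "roll": the turn about the tool's z in rad; "grip": the finger opening in m, from 0 to 0.0854. A call has exactly 8 rows; each row is the pose to reach, as a shift and turn from the pose commanded when the call began, along the tool's axes at that moment; what a row does not reach only later rows make up. A row lasts 1/10 s, in which the tool goes at most 50 mm and 8.59 degrees, less where a joint would pass 70% of its speed; a pose out of reach is approached as far as the arm can. A call with a gripper value outside its range is refused whole. The fingers move at their own pace and stop on an object; FORCE is the grip in N (left out, the last holds). Time passes only in rows, so rows that repeat a pose let the fingers close, or fill a call up. It gives the time, the measured TCP pose, the force and the opening at its end, in the units of the state.
- observe(): the state, without advancing time (a new reading comes with each control period).
- get_image(name): name is "scene" or "top" or "wrist"; returns a dict with "frame" (420x560x3 uint8, red, green, blue), "fx", "fy", "cx", "cy" (pixels), "xyz" and "rotation" of the camera in the world. Camera axes: x right, y down, z forward; pixel columns grow to the right and rows downward; lengths in m; the calibration is good to about 2 mm. A picture is of the moment at which its call begins. There is no depth.
- close_job(): hands the job in, once; it reports no verdict.
Trained networks look in a picture, given as the dict that the camera call returned (one of the last four; its "shot" number tells which), for a name from the list of things; names that differ only in an ending like _2 or _b are one class to them, and where a whole thing is asked for, a point or a joint stands for the part that bears it (a point fixed in the world has none). Each returns a list of dicts, best first, with "confidence" (0 to 1); they miss things now and then, are a little off and sometimes report something else, mostly with a low value. They report only what shows in the picture. A call takes as long as a camera call.
- silhouettes(target, picture): "pixels" (420x560 bool, what is visible of it) and "box" ([centre column, centre row, width, height] in pixels, round what is visible of it).
The state is a dict: "time_s": time; "q": joint angles; "qvel": joint speeds; "joint_efforts": joint torques, N m; "position": TCP position; "tool_rot": TCP orientation; "ft_force": force on the tool from outside, world axes, zero at the start; "wrist_torque": the same for the moment, N m; "grip_width": finger opening in m.
Only numpy, scipy, OpenCV 4.12 (cv2) and the standard library are available. Lean on these libraries where they do the work, as an engineer would, in place of code of your own. Each camera call takes 0.05 s, during which the arm holds its last target.

TASK

Close up the pressure canner: one of its three black wing nuts is still loose, with its wings sticking across the rim. Turn that one clockwise by hand until its wings lie along the rim like the other two; then swing the ring spanner that sits on the brass vent nut in the middle of the lid clockwise, about an eighth of a turn, until the nut comes up tight. Leave the spanner lying on the nut.

Things in the scene. Friction and masses are not known exactly. Their poses are not given: they have to be found in the camera images.
- clamp_wings (a point): centre of the loose black wing nut's wings: upright bar 61 mm long, 11 mm thick (13 at its ends), top 13 mm above this point; 13 mm below it a round hub 26 mm wide, 22 mm below it the clamp lug. On the rim of the canner, a fixed round aluminium pot with lid, 212 mm wide, whose middle (the vent nut's axis) is 112 mm away. x along the wings, z up. The two like nuts round the rim are tight
- clamp_nut (a joint): turn of the loose wing nut in rad, growing clockwise as seen from above; it starts between 0 and 0.35. At 1.3 its wings lie along the rim, its stop is at 1.35. It turns stiffly (0.1 N m) and stays where it is left
- vent_nut_top (a point): middle of the top face of the brass hex nut (32 mm across flats, 20 mm tall) round the vent stem in the middle of the canner's lid; z up is its axis, fixed in place. The stem, 15 mm wide, rises 25 mm above this point
- vent_nut (a joint): turn of the brass nut in rad, growing clockwise as seen from above, 0 at the start; its stop (tight) is at 0.75. It turns stiffly (0.2 N m) and stays where it is left
- spanner_grip (a point): grip of the loose steel ring spanner (0.25 kg): centre of its level handle's section (16 mm wide, 10 mm thick), 105 mm from the ring's centre; x along the handle, away from the ring, z up. The handle ends at 154 mm in a 22 mm round; free air 20 mm below it. The ring lies round the brass nut with 1 mm play a side, so the spanner swings up to 0.12 rad more than the nut turns

How it is judged (in metres and radians):
On the way, in this order (a step that is already met when the one before it is completed fails the run):
1. the loose wing nut is turned clockwise until its wings lie along the rim (within 0.25 rad), the vent nut not yet turned (value of joint clamp_nut above 1.05 rad and value of joint vent_nut below 0.2 rad), for 0.2 s.
2. the vent nut is turned tight (to within 0.2 rad of its stop) (value of joint vent_nut above 0.55 rad), for 0.2 s.
At the end, for the whole second after the job is handed in: the wing nut's wings lie along the rim (joint above 1.05 rad), the vent nut is tight (joint above 0.55 rad), and the spanner still lies with its ring on the nut (handle point 90 to 120 mm from the nut's axis and between 30 mm below and 5 mm above the nut's top) (value of joint clamp_nut above 1.05 rad and value of joint vent_nut above 0.55 rad and horizontal distance between spanner_grip and vent_nut_top between 0.09 and 0.12 m and z of spanner_grip in the frame of vent_nut_top between -0.03 and 0.005 m); the robot touches nothing.
It also fails if it takes over 45 s, if anything falls off the work surface, if the arm or the gripper's body presses on something with over 40 N, if the wrist force passes 120 N, or if a joint passes its speed limit or range.

## Working session

There is one attempt and no reset: what is moved stays moved. The work goes in short steps, Python scripts to look and compute and a shell command to move; the robot and the scene stay as the last step left them, time stands still between calls to the robot, and variables do not carry over. Pictures are saved under pics/ and viewed, and the job is handed in when it is done.

```bash
mkdir -p pics; ls; python3 - <<'E'
from rig import *
import cv2,numpy as np
s=observe();print(s['time_s'],s['position'],s['tool_rot'],s['grip_width'],grip_depth)
for n in ['scene','top']:
    p=get_image(n);cv2.imwrite(f'pics/{n}0.png',p['frame'][:,:,::-1])
    print(n,p['fx'],p['fy'],p['cx'],p['cy'],p['xyz'],p['rotation'])
    for t in ['clamp_wings','clamp_nut','vent_nut','spanner_grip']:
        for d in silhouettes(t,p)[:4]: print(t,d['confidence'],d['box'])
E
```

```text
pics
0.0 [ 0.18224478 -0.51862557  0.23071526] [[ 9.43476222e-01  3.31440173e-01 -1.75837693e-04]
 [ 3.31440074e-01 -9.43475175e-01  1.43929458e-03]
 [ 3.11141546e-04 -1.41621987e-03 -9.99998949e-01]] 0.08551579278136463 0.0187
scene 480.28360730048473 480.28360730048473 269.9860429775552 210.0254291337267 [ 0.59109298 -0.77884863  0.56968843] [[ 0.9998732   0.00632066  0.014616  ]
 [-0.01047246 -0.43043961  0.90255863]
 [ 0.01199607 -0.90259725 -0.43031883]]
clamp_wings 0.46 [199.9, 203.2, 11.1, 21.9]
clamp_nut 0.59 [199.8, 205.6, 9.7, 24.9]
vent_nut 0.6 [236.4, 198.0, 19.4, 17.0]
spanner_grip 0.91 [269.1, 208.8, 96.7, 21.5]
top 545.1541222459127 545.1541222459127 285.82115540261 209.1107270507285 [ 0.51691912 -0.00361687  1.14581617] [[-2.48017635e-04 -9.96832446e-01  7.95299469e-02]
 [-9.99798871e-01 -1.34769769e-03 -2.00100289e-02]
 [ 2.00538284e-02 -7.95189140e-02 -9.96631620e-01]]
clamp_wings 0.66 [209.4, 282.9, 34.8, 14.1]
clamp_nut 0.82 [212.1, 285.0, 37.0, 20.0]
vent_nut 0.5 [253.6, 240.4, 24.2, 20.6]
spanner_grip 0.89 [262.2, 206.5, 47.5, 103.0]
```

```bash
python3 - <<'E'
import cv2
a=cv2.imread('pics/top0.png')[150:350,140:380];cv2.imwrite('pics/topc.png',cv2.resize(a,None,fx=3,fy=3,interpolation=2))
a=cv2.imread('pics/scene0.png')[120:320,120:380];cv2.imwrite('pics/scenec.png',cv2.resize(a,None,fx=3,fy=3,interpolation=2))
E
```

```text
(no output)
```

View pics/topc.png

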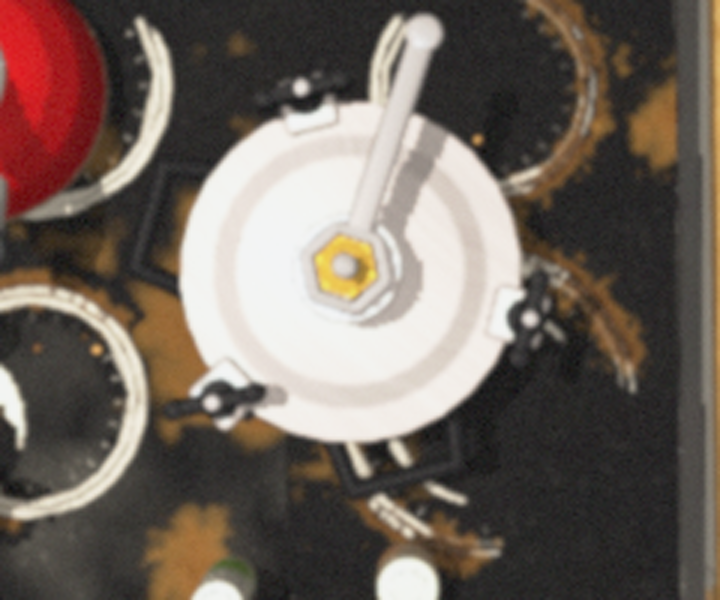

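View pics/scenec.png

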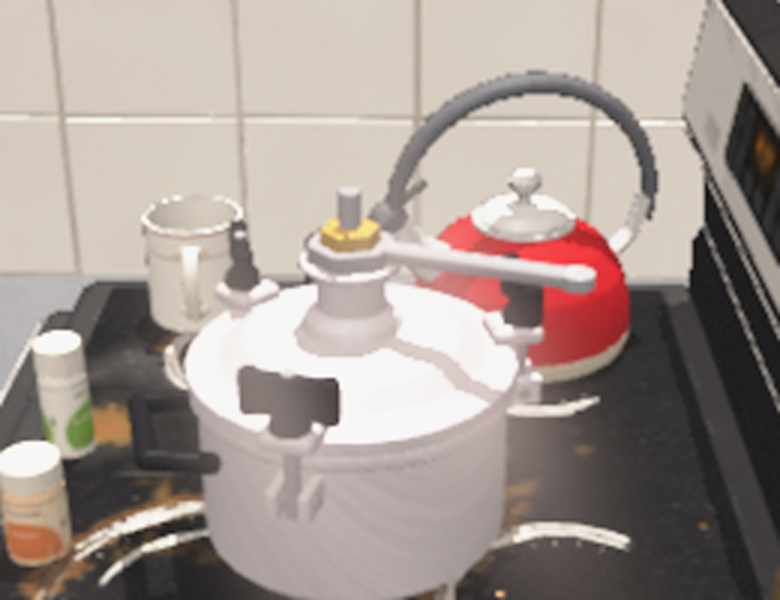

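View pics/scene0.png

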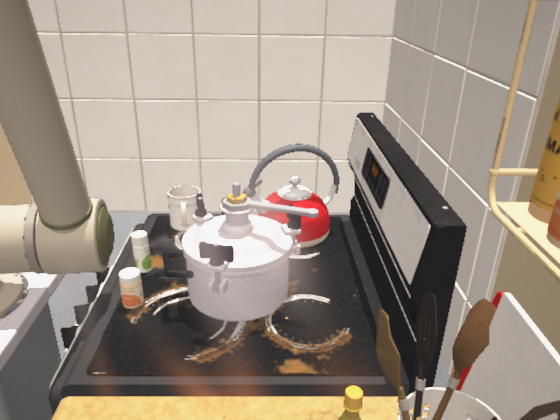

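```bash
cat > h.py <<'E'
import numpy as np
def ray(p,uv):
    d=np.array([(uv[0]-p['cx'])/p['fx'],(uv[1]-p['cy'])/p['fy'],1]);R=np.array(p['rotation']);d=R@d
    return np.array(p['xyz']),d/np.linalg.norm(d)
def tri(obs):
    A=0;b=0;L=[ray(*o) for o in obs]
    for c,d in L:
        M=np.eye(3)-np.outer(d,d);A=A+M;b=b+M@c
    x=np.linalg.solve(A,b);return x,[np.linalg.norm((np.eye(3)-np.outer(d,d))@(x-c)) for c,d in L]
def onz(p,uv,z):
    c,d=ray(p,uv);return c+d*(z-c[2])/d[2]
def proj(p,X):
    x=np.array(p['rotation']).T@(np.array(X)-p['xyz']);return np.array([p['cx']+p['fx']*x[0]/x[2],p['cy']+p['fy']*x[1]/x[2]])
E
python3 - <<'E'
from rig import *
from h import *
import cv2
T=get_image('top');S=get_image('scene')
np.set_printoptions(precision=4,suppress=True)
for n,a,b in [('stem',(255,238.3),(236.3,183.3)),('wing',(211.5,283.7),(200.0,204)),('end',(281.7,160.7),(312.7,212))]:
    print(n,*tri([(T,a),(S,b)]))
for t in ['clamp_wings','clamp_nut','spanner_grip']:
    for p in (T,S):
        for d in silhouettes(t,p)[:3]:
            m=d['pixels'];y,x=np.nonzero(m);pts=np.c_[x,y].astype(float);c=pts.mean(0);w,v=np.linalg.eigh(np.cov((pts-c).T));print(t,d['confidence'],d['box'],c,w,v[:,1],len(x))
            k=cv2.minAreaRect(pts.astype(np.float32));print(k)
E
```

```text
stem [0.5415 0.0295 0.2376] [np.float64(0.000876478068111823), np.float64(0.0008764780681121919)]
wing [0.4621 0.1099 0.1585] [np.float64(0.000763743931285514), np.float64(0.0007637439312853614)]
end [ 0.6781 -0.0154  0.2022] [np.float64(0.00090841256333254), np.float64(0.0009084125633323547)]
clamp_wings 0.62 [210.2, 282.7, 32.4, 17.8] [210.5861 283.6516] [ 6.5036 70.363 ] [-0.9724  0.2334] 244
((210.5000457763672, 284.0000305175781), (12.074766159057617, 32.199378967285156), 63.43495178222656)
clamp_wings 0.64 [198.6, 206.9, 12.9, 24.4] [199.2595 206.2378] [ 5.8396 45.4272] [0.1093 0.994 ] 185
((200.0, 205.5), (23.0, 10.0), 90.0)
clamp_nut 0.67 [211.5, 283.4, 31.4, 20.5] [210.6377 283.5978] [ 7.0534 78.9107] [-0.9767  0.2147] 276
((210.47665405273438, 283.1264343261719), (12.163766860961914, 33.49714279174805), 86.42366790771484)
clamp_nut 0.35 [263.9, 206.2, 50.7, 102.1] [264.9481 208.6061] [ 34.7798 920.8641] [-0.3083  0.9513] 1041
((270.0882568359375, 206.14706420898438), (30.536827087402344, 101.69429016113281), 25.34617805480957)
clamp_nut 0.64 [200.2, 205.2, 8.4, 24.5] [199.1795 205.7231] [ 5.9458 47.5891] [0.0926 0.9957] 195
((200.0, 205.0), (24.0, 10.0), 90.0)
spanner_grip 0.77 [263.2, 206.2, 49.0, 100.9] [265.1343 207.2222] [ 32.3809 978.014 ] [-0.3212  0.947 ] 1080
((269.5699768066406, 206.2888946533203), (29.61795425415039, 102.754150390625), 24.676862716674805)
spanner_grip 0.82 [268.8, 208.5, 96.7, 23.2] [270.1496 208.1084] [  6.259  681.1946] [-0.9948 -0.1017] 655
((269.17547607421875, 207.09510803222656), (94.8878402709961, 12.237674713134766), 5.26239538192749)
```

```bash
python3 -m crank '{"slide":[[0,0,-0.04],[0,0,-0.08],[0.03,-0.03,-0.09],[0.06,-0.06,-0.09],[0.09,-0.095,-0.09],[0.12,-0.127,-0.09],[0.15,-0.159,-0.09],[0.18,-0.19,-0.09]],"roll":[0,0,-0.1,-0.24,-0.38,-0.52,-0.66,-0.8],"grip":[0.085,0.08,0.07,0.06,0.05,0.045,0.045,0.045]}' 30
cat > rel.py <<'E'
# remaining move: python3 rel.py X Y Z YAWdeg -> slide, roll in current tool axes
import sys,numpy as np
from rig import observe
s=observe();R=np.array(s['tool_rot']);p=np.array(s['position']);t=np.array([float(a) for a in sys.argv[1:4]])
yaw=np.degrees(np.arctan2(R[1,0],R[0,0]));r=-np.radians(float(sys.argv[4])-yaw)
print('t',s['time_s'],'pos',p.round(4),'yaw',yaw.round(2),'grip',s['grip_width'],'F',np.round(s['ft_force'],1));print('slide',(R.T@(t-p)).round(4),'roll',r.round(3),'q6',s['q'][5])
E
python3 rel.py 0.462 0.110 0.28 102.5
```

```text
time_s: 1.7
position: [0.2894, -0.2782, 0.3215]
tool_rot: [[0.415, 0.91, 0.0], [0.91, -0.415, -0.0], [-0.0, 0.0, -1.0]]
ft_force: [1.0, 0.7, -0.8]
grip_width: 0.0451
t 1.7 pos [ 0.2894 -0.2782  0.3215] yaw 65.5 grip 0.04513848276877717 F [ 1.   0.7 -0.8]
slide [ 0.4248 -0.004   0.0414] roll -0.646 q6 -36.39030218917721
```

```bash
python3 -m crank '{"slide":[[0.045,0,0],[0.09,-0.001,0],[0.135,-0.001,0],[0.18,-0.002,0],[0.225,-0.002,0],[0.27,-0.003,0],[0.315,-0.003,0],[0.36,-0.003,0]],"roll":[-0.1,-0.2,-0.3,-0.4,-0.5,-0.6,-0.646,-0.646],"grip":[0.045,0.045,0.045,0.045,0.045,0.045,0.045,0.045]}'
python3 rel.py 0.462 0.110 0.26 102.5
python3 - <<'E'
from rig import *
import cv2
for n in ['wrist','scene']:
    p=get_image(n);cv2.imwrite(f'pics/{n}1.png',p['frame'][:,:,::-1])
E
```

```text
time_s: 2.5
position: [0.4378, 0.0501, 0.3216]
tool_rot: [[-0.213, 0.977, 0.001], [0.977, 0.213, -0.0], [-0.0, 0.001, -1.0]]
ft_force: [0.8, -1.1, -0.3]
grip_width: 0.0449
t 2.5 pos [0.4378 0.0501 0.3216] yaw 102.29 grip 0.04494478826787716 F [ 0.8 -1.1 -0.3]
slide [0.0534 0.0363 0.0616] roll -0.004 q6 -21.23478995448934
```

View pics/wrist1.png

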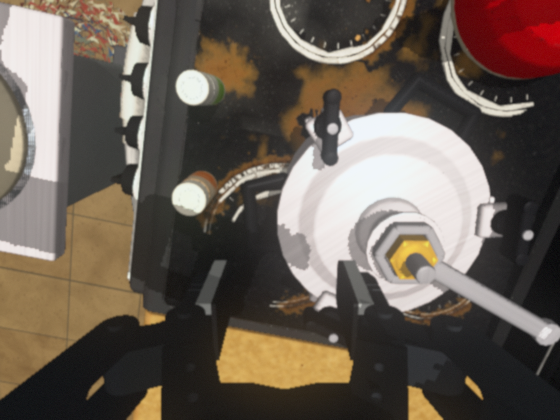

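View pics/scene1.png

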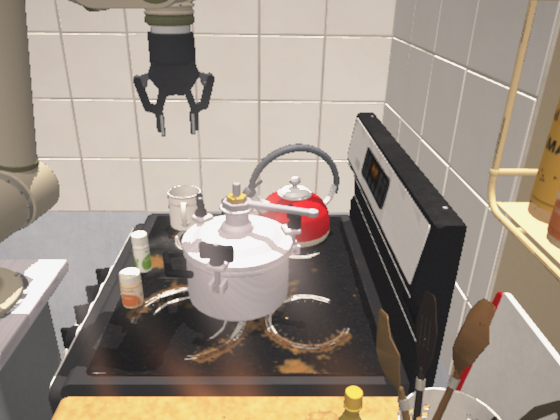

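```bash
python3 - <<'E'
from rig import *
from h import *
import cv2
np.set_printoptions(precision=4,suppress=True)
W=get_image('wrist');T=get_image('top');S=get_image('scene')
cv2.imwrite('pics/wc.png',cv2.resize(W['frame'][70:190,270:400,::-1],None,fx=5,fy=5,interpolation=2))
print(W['xyz']);o=[]
for d in silhouettes('clamp_wings',W)[:2]:
    m=d['pixels'];y,x=np.nonzero(m);pts=np.c_[x,y].astype(float);c=pts.mean(0);w,v=np.linalg.eigh(np.cov((pts-c).T));print(d['confidence'],d['box'],c,w,v[:,1])
    k=35*v[:,1];a=onz(W,c-k,.165);b=onz(W,c+k,.165);print(onz(W,c,.165),onz(W,c,.1585),np.degrees(np.arctan2(*(b-a)[1::-1])))
    o.append((W,c))
print(tri([o[0],(T,(210.9,283.6)),(S,(199.5,205.2))]))
print(tri([o[0],(T,(210.9,283.6))]))
E
```

```text
[0.4218 0.1245 0.4641]
0.72 [327.9, 132.4, 29.9, 78.9] [328.536  129.0471] [ 37.6464 410.761 ] [-0.0446  0.999 ]
[0.4619 0.1114 0.165 ] [0.4627 0.1111 0.1585] -77.97819331036744
(array([0.462 , 0.1111, 0.1556]), [np.float64(0.0010757443052996328), np.float64(0.0006790087916537956), np.float64(0.0004951940036341764)])
(array([0.462 , 0.1109, 0.1616]), [np.float64(0.00044872631126384726), np.float64(0.00044872631126383923)])
```

View pics/wc.png

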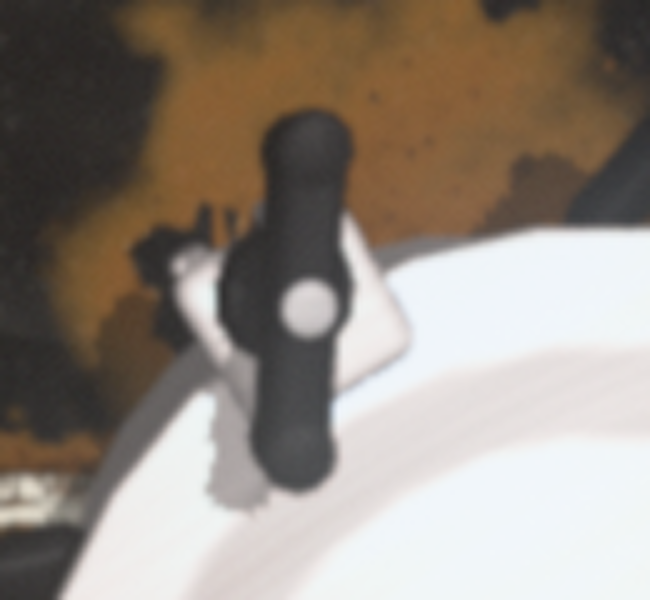

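```bash
python3 - <<'E'
from rig import *
from h import *
W=get_image('wrist')
f=lambda x,y:(270+x/5,70+y/5)
a=onz(W,f(308,150),.169);b=onz(W,f(295,455),.169);print(a,b,(a+b)/2,np.linalg.norm(a-b),np.degrees(np.arctan2(*(a-b)[1::-1])),onz(W,f(308,308),.174))
E
python3 rel.py 0.461 0.1105 0.21 102.2
```

```text
[0.45750771 0.12874263 0.169     ] [0.46738052 0.08161125 0.169     ] [0.46244412 0.10517694 0.169     ] 0.048154330598904414 101.83092398526374 [0.46284821 0.10537908 0.174     ]
t 2.85 pos [0.4372 0.0471 0.3214] yaw 102.11 grip 0.045005404223396474 F [-0.2 -0.5  0.3]
slide [0.057  0.0365 0.1114] roll -0.002 q6 -21.448660723387174
```

```bash
python3 - <<'E'
from rig import *
from h import *
import cv2
W=get_image('wrist')
cv2.imwrite('pics/wd.png',cv2.resize(W['frame'][70:190,270:400,::-1],None,fx=5,fy=5,interpolation=2));print(W['xyz'],observe()['position'])
E
```

```text
[0.42128732 0.11984826 0.46434887] [0.43725058 0.04702586 0.32145257]
```

View pics/wd.png

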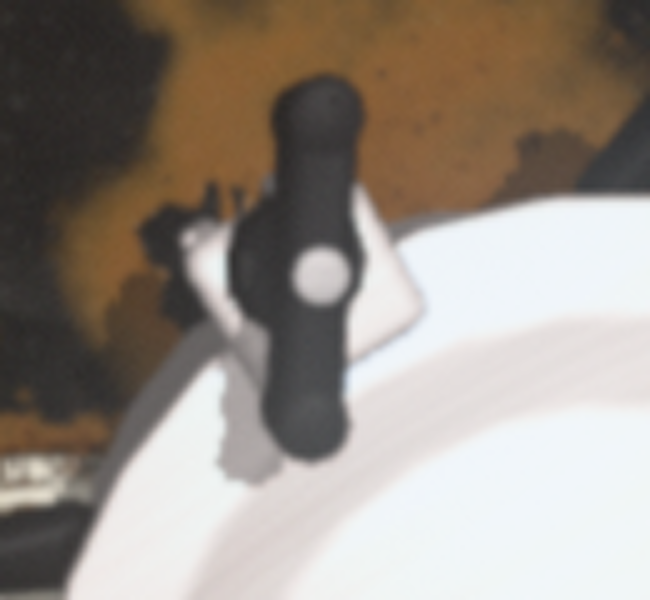

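```bash
python3 - <<'E'
from rig import *
from h import *
W=get_image('wrist')
f=lambda x,y:(270+x/5,70+y/5)
a=onz(W,f(319,115),.170);b=onz(W,f(306,420),.170);print(W['xyz'],a,b,(a+b)/2,np.linalg.norm(a-b),np.degrees(np.arctan2(*(a-b)[1::-1])),onz(W,f(321,275),.174))
E
python3 rel.py 0.463 0.110 0.21 102
```

```text
[0.42131611 0.11976045 0.46439111] [0.45793472 0.13378159 0.17      ] [0.46768984 0.08731207 0.17      ] [0.46281228 0.11054683 0.17      ] 0.04748240609376512 101.85566583025567 [0.46373022 0.11038718 0.174     ]
t 2.95 pos [0.4373 0.0471 0.3215] yaw 102.09 grip 0.045111151750359325 F [-1.  -0.2  0.5]
slide [0.0562 0.0383 0.1115] roll 0.002 q6 -21.43974823456575
```

```bash
python3 -m crank '{"slide":[[0.03,0.02,0.02],[0.056,0.038,0.04],[0.0563,0.0382,0.07],[0.0563,0.0382,0.1],[0.0563,0.0382,0.12],[0.0563,0.0382,0.13],[0.0563,0.0382,0.13],[0.0563,0.0382,0.13]],"roll":[0,0,0,0,0,0,0,0],"grip":[0.045,0.045,0.045,0.045,0.045,0.045,0.045,0.045]}'
python3 rel.py 0.463 0.110 0.15 102
python3 - <<'E'
from rig import *
import cv2
for n in ['wrist','scene']:
    p=get_image(n);cv2.imwrite(f'pics/{n}2.png',p['frame'][:,:,::-1])
    if n=='scene':cv2.imwrite('pics/s2c.png',cv2.resize(p['frame'][130:260,140:300,::-1],None,fx=4,fy=4))
E
```

```text
time_s: 3.75
position: [0.4634, 0.1108, 0.1923]
tool_rot: [[-0.211, 0.978, 0.002], [0.978, 0.211, -0.0], [-0.0, 0.002, -1.0]]
ft_force: [-0.4, -0.1, -0.7]
grip_width: 0.0449
t 3.75 pos [0.4634 0.1108 0.1923] yaw 102.16 grip 0.044946638345470434 F [-0.4 -0.1 -0.7]
slide [-0.0006 -0.0006  0.0423] roll 0.003 q6 -12.994103999914627
```

View pics/wrist2.png

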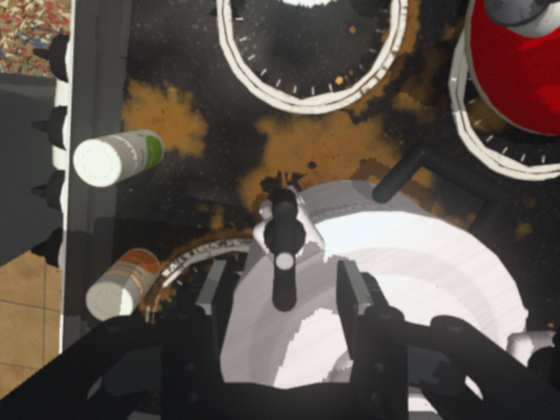

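View pics/s2c.png

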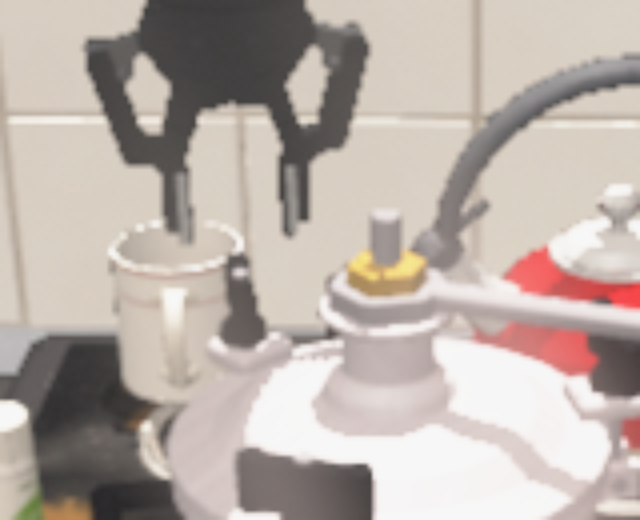

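```bash
python3 -m crank '{"slide":[[0,0,0.015],[0,0,0.03],[0,0,0.04],[0,0,0.04],[0,0,0.04],[0,0,0.04],[0,0,0.04],[0,0,0.04]],"roll":[0,0,0,0,0,0,0,0],"grip":[0.045,0.045,0.045,0.035,0.02,0.005,0,0]}' 40
python3 rel.py 0.463 0.110 0.15 102
python3 - <<'E'
from rig import *
import cv2
for n in ['scene']:
    p=get_image(n)
    if n=='scene':cv2.imwrite('pics/s3c.png',cv2.resize(p['frame'][130:260,140:300,::-1],None,fx=4,fy=4))
E
```

```text
time_s: 4.65
position: [0.4634, 0.1112, 0.1522]
tool_rot: [[-0.211, 0.977, 0.002], [0.977, 0.211, -0.0], [-0.0, 0.002, -1.0]]
ft_force: [-0.0, 0.6, 5.9]
grip_width: 0.0102
t 4.65 pos [0.4634 0.1112 0.1522] yaw 102.2 grip 0.010174216325863732 F [-0.   0.6  5.9]
slide [-0.001  -0.0006  0.0022] roll 0.003 q6 -12.985954600058772
```

View pics/s3c.png

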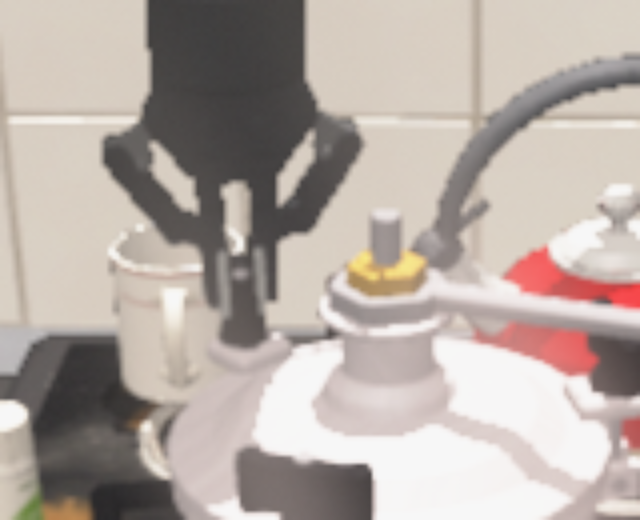

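```bash
python3 -m crank '{"slide":[[0,0,0],[0,0,0],[0,0,0],[0,0,0],[0,0,0],[0,0,0],[0,0,0],[0,0,0]],"roll":[0.1,0.2,0.32,0.44,0.56,0.68,0.8,0.9],"grip":[0,0,0,0,0,0,0,0]}' 40
python3 rel.py 0.463 0.110 0.15 44.5
```

```text
time_s: 5.5
position: [0.4642, 0.111, 0.1522]
tool_rot: [[0.638, 0.77, 0.004], [0.77, -0.638, -0.0], [0.002, 0.003, -1.0]]
ft_force: [4.0, -2.0, 2.5]
grip_width: 0.0098
t 5.5 pos [0.4642 0.111  0.1522] yaw 50.38 grip 0.009762732217988606 F [ 4.  -2.   2.5]
slide [-0.0015 -0.0003  0.0022] roll 0.103 q6 38.82984387304853
```

```bash
python3 -m crank '{"slide":[[0,0,0],[0,0,0],[0,0,0],[0,0,0],[0,0,0],[0,0,0],[0,0,0],[0,0,0]],"roll":[0.05,0.1,0.12,0.12,0.12,0.12,0.12,0.12],"grip":[0,0,0,0,0,0,0,0]}' 40
python3 - <<'E'
from rig import *
import numpy as np
s=observe();print(s['wrist_torque'])
E
python3 rel.py 0.463 0.110 0.15 44.5
```

```text
time_s: 6.3
position: [0.4643, 0.1109, 0.1522]
tool_rot: [[0.722, 0.692, 0.004], [0.692, -0.722, -0.0], [0.003, 0.003, -1.0]]
ft_force: [5.6, -2.0, 4.8]
grip_width: 0.01
[-0.31587747 -0.79103699 -0.10147701]
t 6.3 pos [0.4643 0.1109 0.1522] yaw 43.79 grip 0.009951889584136543 F [ 5.6 -2.   4.8]
slide [-0.0015 -0.0003  0.0022] roll -0.012 q6 45.416403760446315
```

Turned 58°. Open, rise, and look.

```bash
python3 -m crank '{"slide":[[0,0,0],[0,0,0],[0,0,0],[0,0,0],[0,0,-0.03],[0,0,-0.06],[0,0,-0.1],[0,0,-0.13]],"roll":[0,0,0,0,0,0,0,0],"grip":[0.02,0.03,0.04,0.045,0.045,0.045,0.045,0.045]}'
python3 - <<'E'
from rig import *
from h import *
import cv2
W=get_image('wrist');T=get_image('top')
cv2.imwrite('pics/w4.png',W['frame'][:,:,::-1])
cv2.imwrite('pics/t4.png',cv2.resize(T['frame'][150:350,140:380,::-1],None,fx=3,fy=3))
E
```

```text
time_s: 7.1
position: [0.4628, 0.1112, 0.2834]
tool_rot: [[0.722, 0.692, 0.001], [0.692, -0.722, 0.0], [0.001, 0.001, -1.0]]
ft_force: [-0.1, 0.2, -0.3]
grip_width: 0.0453
```

View pics/w4.png

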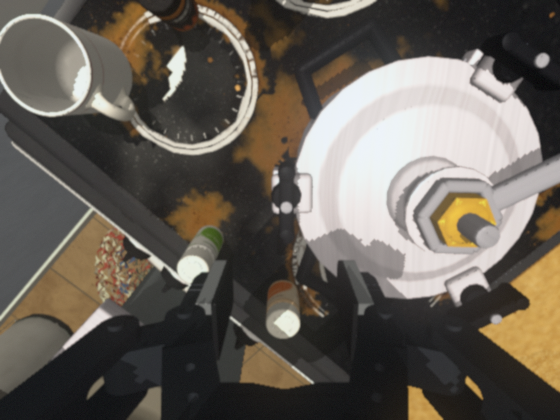

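View pics/t4.png

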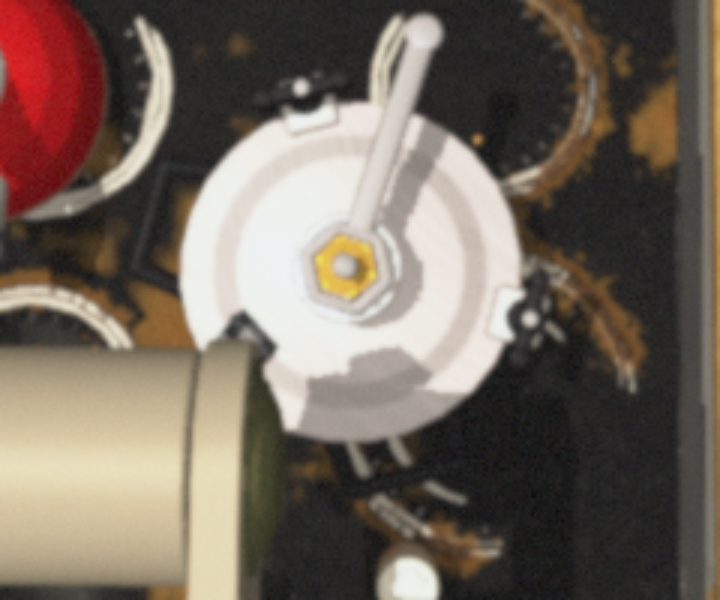

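```bash
python3 rel.py 0.6413 -0.0033 0.28 -18.4
```

```text
t 7.2 pos [0.464  0.1113 0.285 ] yaw 43.78 grip 0.04521925115704795 F [-0.2 -0.8 -0.8]
slide [0.0488 0.2054 0.0063] roll 1.085 q6 45.44624573519738
```

```bash
python3 -m crank '{"slide":[[0.007,0.03,-0.005],[0.014,0.06,-0.005],[0.021,0.09,-0.005],[0.028,0.12,-0.005],[0.035,0.15,0],[0.042,0.18,0],[0.049,0.205,0],[0.049,0.205,0]],"roll":[0.14,0.28,0.42,0.56,0.7,0.84,0.97,1.085],"grip":[0.045,0.045,0.045,0.045,0.045,0.045,0.045,0.045]}'
python3 -m crank '{"slide":[[0,0,0],[0,0,0],[0,0,0],[0,0,0],[0,0,0],[0,0,0],[0,0,0],[0,0,0]],"roll":[0,0,0,0,0,0,0,0],"grip":[0.045,0.045,0.045,0.045,0.045,0.045,0.045,0.045]}' >/dev/null
python3 rel.py 0.6413 -0.0033 0.28 -18.4
python3 - <<'E'
from rig import *
from h import *
import cv2
np.set_printoptions(precision=4,suppress=True)
W=get_image('wrist');T=get_image('top');S=get_image('scene')
cv2.imwrite('pics/w5.png',W['frame'][:,:,::-1])
cv2.imwrite('pics/s5.png',cv2.resize(S['frame'][130:260,140:340,::-1],None,fx=4,fy=4))
for d in silhouettes('spanner_grip',W)[:2]:
    y,x=np.nonzero(d['pixels']);print(d['confidence'],d['box'],x.mean(),y.mean())
    for r in range(int(y.min()),int(y.max()),12):
        k=x[y==r]
        if len(k):print(r,k.min(),k.max(),onz(W,(k.mean(),r),.204))
for d in silhouettes('clamp_nut',T)[:2]:print(d['confidence'],d['box'])
cv2.imwrite('pics/t5.png',cv2.resize(T['frame'][150:350,140:380,::-1],None,fx=3,fy=3))
E
```

```text
time_s: 8.0
position: [0.6416, -0.0049, 0.2785]
tool_rot: [[0.947, -0.322, -0.003], [-0.322, -0.947, 0.0], [-0.003, 0.001, -1.0]]
ft_force: [-1.8, 0.8, 0.0]
grip_width: 0.045
t 8.8 pos [ 0.6401 -0.003   0.2813] yaw -18.39 grip 0.04525383832566198 F [ 0.9  0.2 -0.2]
slide [ 0.0013 -0.0001  0.0013] roll 0.0 q6 97.54818880184631
0.88 [282.5, 262.1, 79.0, 243.4] 282.25882899628255 260.42859355638166
141 279 285 [ 0.6884 -0.0174  0.204 ]
153 265 298 [ 0.6816 -0.0148  0.204 ]
165 265 297 [ 0.6747 -0.0121  0.204 ]
177 269 294 [ 0.6674 -0.01    0.204 ]
189 268 294 [ 0.6602 -0.0073  0.204 ]
201 270 294 [ 0.6526 -0.0054  0.204 ]
213 270 294 [ 0.645  -0.0029  0.204 ]
225 270 294 [ 0.6372 -0.0003  0.204 ]
237 271 293 [0.6293 0.0023 0.204 ]
249 271 294 [0.6211 0.0047 0.204 ]
261 271 294 [0.6129 0.0075 0.204 ]
273 271 294 [0.6045 0.0103 0.204 ]
285 271 295 [0.5957 0.0128 0.204 ]
297 272 295 [0.5868 0.0154 0.204 ]
309 272 294 [0.5779 0.0188 0.204 ]
321 263 304 [0.5686 0.0215 0.204 ]
333 254 312 [0.5593 0.0249 0.204 ]
345 246 320 [0.55  0.029 0.204]
357 246 320 [0.5396 0.0307 0.204 ]
369 253 312 [0.5303 0.0364 0.204 ]
381 263 304 [0.5191 0.0371 0.204 ]
```

View pics/w5.png

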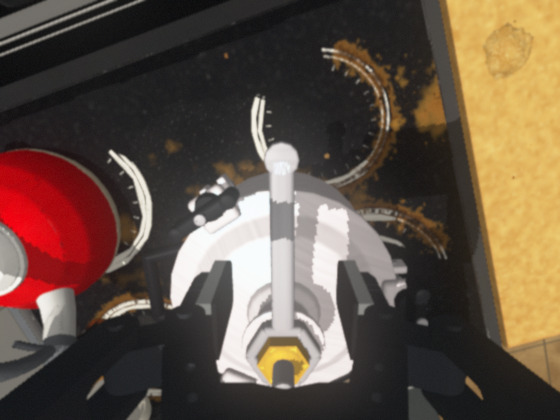

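View pics/s5.png

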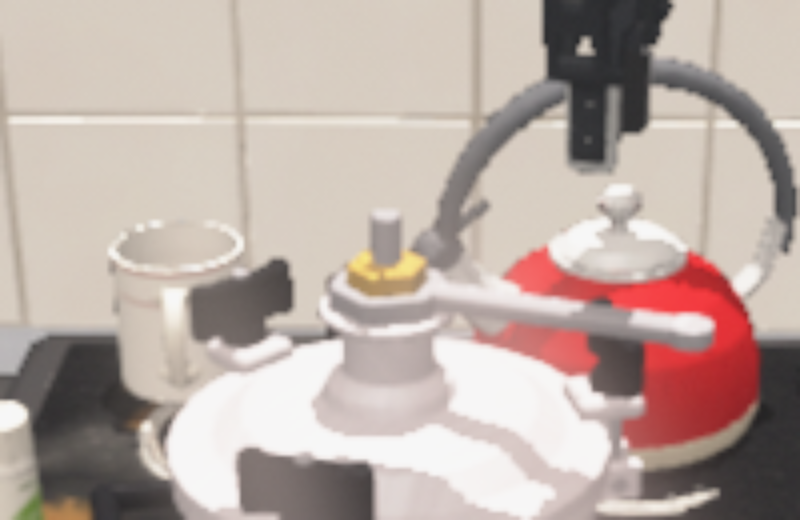

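View pics/t5.png

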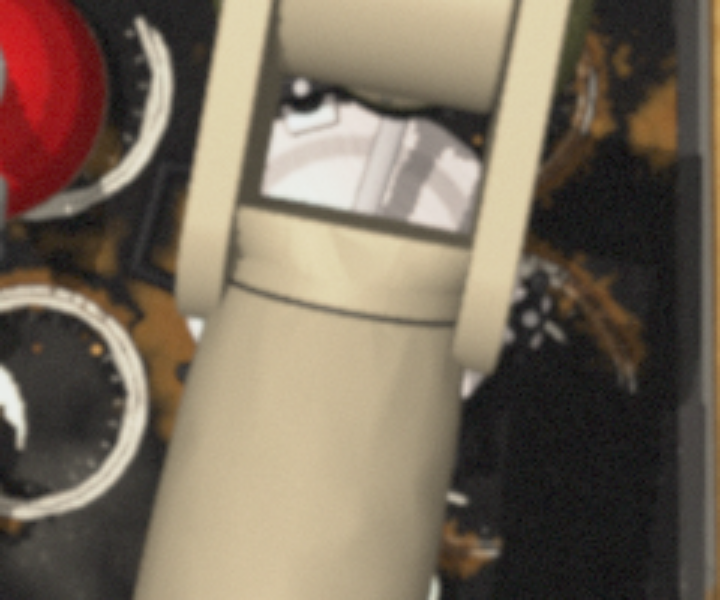

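```bash
python3 -m crank '{"slide":[[0,-0.001,0.03],[0,-0.001,0.06],[0,-0.001,0.08],[0,-0.001,0.092],[0,-0.001,0.092],[0,-0.001,0.092],[0,-0.001,0.092],[0,-0.001,0.092]],"roll":[0,0,0,0,0,0,0,0],"grip":[0.045,0.045,0.045,0.045,0.045,0.045,0.045,0.045]}'
python3 - <<'E'
from rig import *
import cv2
S=get_image('scene');W=get_image('wrist')
cv2.imwrite('pics/s6.png',cv2.resize(S['frame'][130:260,140:340,::-1],None,fx=4,fy=4))
cv2.imwrite('pics/w6.png',W['frame'][:,:,::-1])
E
```

```text
time_s: 9.85
position: [0.6407, -0.0021, 0.1904]
tool_rot: [[0.949, -0.316, 0.002], [-0.316, -0.949, -0.0], [0.002, -0.0, -1.0]]
ft_force: [0.8, 0.0, 0.4]
grip_width: 0.0448
```

View pics/s6.png

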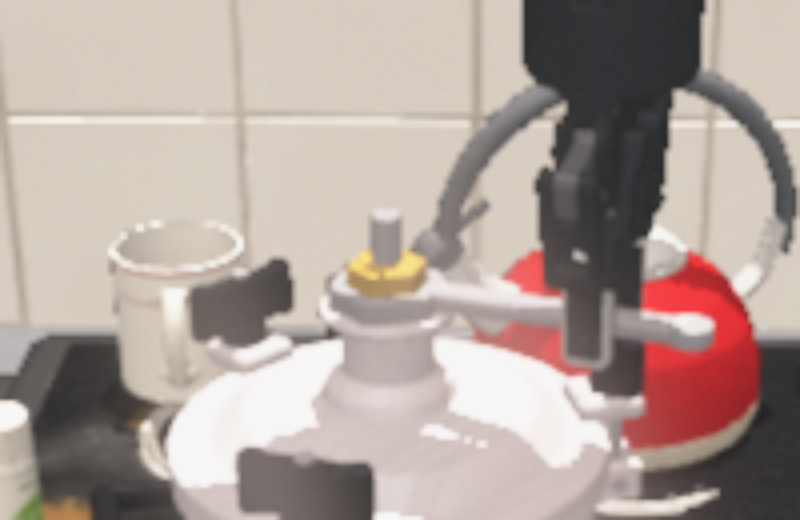

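View pics/w6.png

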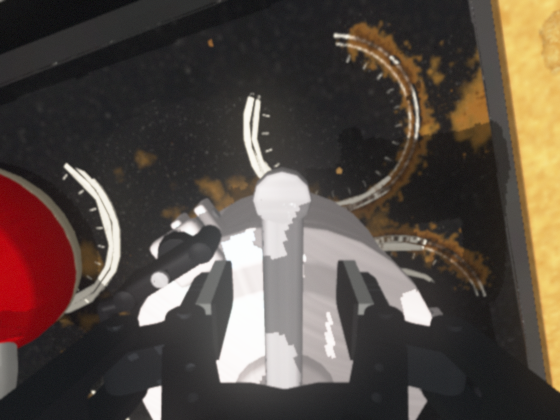

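```bash
python3 -m crank '{"slide":[[0,0,0],[0,0,0],[0,0,0],[0,0,0],[0,0,0],[0,0,0],[0,0,0],[0,0,0]],"roll":[0,0,0,0,0,0,0,0],"grip":[0.035,0.025,0.015,0.01,0.005,0,0,0]}' 30
python3 - <<'E'
import numpy as np
from rig import observe
s=observe();R=np.array(s['tool_rot']);p=np.array(s['position']);C=np.array([.542,.0300])
print(p,s['ft_force'],s['grip_width'])
d=p[:2]-C;print(np.hypot(*d),np.degrees(np.arctan2(d[1],d[0])))
for a in np.arange(0.1,0.85,.1):
    c,n=np.cos(-a),np.sin(-a);q=C+np.array([[c,-n],[n,c]])@d
    print(round(a,2),(R.T@np.r_[q-p[:2],0]).round(4))
E
```

```text
time_s: 10.75
position: [0.6404, -0.0021, 0.1893]
tool_rot: [[0.949, -0.316, 0.0], [-0.316, -0.949, 0.0], [0.0, -0.0, -1.0]]
ft_force: [0.4, 1.0, 0.6]
grip_width: 0.0155
[ 0.64038727 -0.00207302  0.18933568] [0.40082707 1.03624672 0.62664669] 0.015499676584479
0.10348301226491834 -18.055320499089913
0.1 [-0.0005  0.0103 -0.    ]
0.2 [-0.0019  0.0206 -0.    ]
0.3 [-0.0044  0.0306 -0.    ]
0.4 [-0.0079  0.0403 -0.    ]
0.5 [-0.0124  0.0497 -0.    ]
0.6 [-0.0177  0.0585 -0.    ]
0.7 [-0.0239  0.0668 -0.    ]
0.8 [-0.0309  0.0744 -0.    ]
```

```bash
python3 -m crank '{"slide":[[-0.0001,0.0052,0],[-0.0005,0.0103,0],[-0.0011,0.0155,0],[-0.0019,0.0206,0],[-0.003,0.0256,0],[-0.0044,0.0306,0],[-0.006,0.0355,0],[-0.0079,0.0403,0]],"roll":[0.05,0.1,0.15,0.2,0.25,0.3,0.35,0.4],"grip":[0,0,0,0,0,0,0,0]}' 30
python3 - <<'E'
import numpy as np
from rig import observe
s=observe();R=np.array(s['tool_rot']);p=np.array(s['position']);C=np.array([.542,.0300])
print(p,s['ft_force'],s['wrist_torque'],s['grip_width'])
d=p[:2]-C;print(np.hypot(*d),np.degrees(np.arctan2(d[1],d[0])),np.degrees(np.arctan2(R[1,0],R[0,0])))
for a in np.arange(0.05,0.45,.05):
    c,n=np.cos(-a),np.sin(-a);q=C+np.array([[c,-n],[n,c]])@d
    print(round(a,2),(R.T@np.r_[q-p[:2],0]).round(4))
E
```

```text
time_s: 11.55
position: [0.6201, -0.0376, 0.1893]
tool_rot: [[0.75, -0.661, 0.0], [-0.661, -0.75, 0.001], [-0.0, -0.001, -1.0]]
ft_force: [0.7, 2.1, 1.2]
grip_width: 0.0152
[ 0.6200724  -0.03757195  0.18930642] [0.72527991 2.14562157 1.1578125 ] [ 0.3067758  -0.01587317  0.12578902] 0.015224783942887518
0.10325341706285071 -40.876310636111555 -41.412567218189324
0.05 [-0.0001  0.0052 -0.    ]
0.1 [-0.0004  0.0103 -0.    ]
0.15 [-0.001   0.0154 -0.    ]
0.2 [-0.0019  0.0205 -0.    ]
0.25 [-0.003   0.0256 -0.    ]
0.3 [-0.0043  0.0306 -0.    ]
0.35 [-0.0059  0.0355 -0.    ]
0.4 [-0.0078  0.0403 -0.    ]
```

```bash
python3 -m crank '{"slide":[[-0.0001,0.0052,0],[-0.0004,0.0103,0],[-0.001,0.0154,0],[-0.0019,0.0205,0],[-0.003,0.0256,0],[-0.0043,0.0306,0],[-0.0059,0.0355,0],[-0.0059,0.0355,0]],"roll":[0.05,0.1,0.15,0.2,0.25,0.3,0.35,0.35],"grip":[0,0,0,0,0,0,0,0]}' 30
python3 - <<'E'
import numpy as np
from rig import observe
s=observe();R=np.array(s['tool_rot']);p=np.array(s['position']);C=np.array([.542,.0300])
print(p,s['ft_force'],s['wrist_torque'],s['grip_width'])
d=p[:2]-C;print(np.hypot(*d),np.degrees(np.arctan2(d[1],d[0])),np.degrees(np.arctan2(R[1,0],R[0,0])))
for a in np.arange(0.02,0.15,.02):
    c,n=np.cos(-a),np.sin(-a);q=C+np.array([[c,-n],[n,c]])@d
    print(round(a,2),(R.T@np.r_[q-p[:2],0]).round(4))
E
```

```text
time_s: 12.35
position: [0.5918, -0.0602, 0.1893]
tool_rot: [[0.479, -0.878, -0.001], [-0.878, -0.479, 0.001], [-0.001, 0.0, -1.0]]
ft_force: [-0.4, 2.6, 0.3]
grip_width: 0.0155
[ 0.59180966 -0.06017445  0.1892988 ] [-0.39491833  2.57160392  0.29689058] [0.46766841 0.21087468 0.04477454] 0.015455126826557376
0.10301666457427072 -61.08505685354913 -61.39994236791145
0.02 [-0.      0.0021  0.    ]
0.04 [-0.0001  0.0041  0.    ]
0.06 [-0.0002  0.0062  0.    ]
0.08 [-0.0003  0.0082  0.    ]
0.1 [-0.0005  0.0103  0.    ]
0.12 [-0.0007  0.0123  0.    ]
0.14 [-0.0009  0.0144  0.    ]
```

```bash
python3 -m crank '{"slide":[[0,0.0021,0],[-0.0001,0.0041,0],[-0.0002,0.0062,0],[-0.0003,0.0072,0],[-0.0003,0.0072,0],[-0.0003,0.0072,0],[-0.0003,0.0072,0],[-0.0003,0.0072,0]],"roll":[0.02,0.04,0.06,0.07,0.07,0.07,0.07,0.07],"grip":[0,0,0,0,0,0,0,0]}' 30
```

```text
time_s: 13.15
position: [0.5856, -0.0634, 0.1892]
tool_rot: [[0.416, -0.909, -0.001], [-0.909, -0.416, 0.001], [-0.001, 0.0, -1.0]]
ft_force: [-1.3, 4.5, 1.4]
grip_width: 0.0156
```

```bash
python3 -m crank '{"slide":[[0,0.002,0],[-0.0001,0.004,0],[-0.0001,0.004,0],[-0.0001,0.004,0],[-0.0001,0.004,0],[-0.0001,0.004,0],[-0.0001,0.004,0],[-0.0001,0.004,0]],"roll":[0.02,0.04,0.04,0.04,0.04,0.04,0.04,0.04],"grip":[0,0,0,0,0,0,0,0]}' 30
```

```text
time_s: 13.95
position: [0.5819, -0.065, 0.1892]
tool_rot: [[0.38, -0.925, -0.001], [-0.925, -0.38, 0.001], [-0.001, 0.001, -1.0]]
ft_force: [-2.6, 4.8, 1.2]
grip_width: 0.0149
```

```bash
python3 -m crank '{"slide":[[0,0,0],[0,0,0],[0,0,0],[0,0,0],[0,0,0],[0,0,-0.02],[0,0,-0.05],[0,0,-0.09]],"roll":[0,0,0,0,0,0,0,0],"grip":[0.02,0.03,0.04,0.045,0.045,0.045,0.045,0.045]}'
python3 -m crank '{"slide":[[0,0,-0.03],[0,0,-0.06],[0,0,-0.06],[0,0,-0.06],[0,0,-0.06],[0,0,-0.06],[0,0,-0.06],[0,0,-0.06]],"roll":[0,0,0,0,0,0,0,0],"grip":[0.045,0.045,0.045,0.045,0.045,0.045,0.045,0.045]}'
python3 - <<'E'
from rig import *
from h import *
import cv2
S=get_image('scene');W=get_image('wrist');T=get_image('top')
cv2.imwrite('pics/s7.png',cv2.resize(S['frame'][130:260,140:340,::-1],None,fx=4,fy=4))
cv2.imwrite('pics/w7.png',W['frame'][:,:,::-1])
cv2.imwrite('pics/t7.png',cv2.resize(T['frame'][150:350,140:380,::-1],None,fx=3,fy=3))
d=silhouettes('spanner_grip',W)[0];y,x=np.nonzero(d['pixels'])
for r in range(int(y.min()),int(y.max()),20):
    k=x[y==r]
    if len(k):print(r,k.min(),k.max(),onz(W,(k.mean(),r),.204))
E
```

```text
time_s: 14.75
position: [0.5816, -0.0652, 0.2791]
tool_rot: [[0.38, -0.925, -0.003], [-0.925, -0.38, 0.001], [-0.002, 0.003, -1.0]]
ft_force: [0.5, 0.3, 0.7]
grip_width: 0.0449
time_s: 15.55
position: [0.5821, -0.0654, 0.3389]
tool_rot: [[0.38, -0.925, -0.001], [-0.925, -0.38, 0.0], [-0.0, 0.001, -1.0]]
ft_force: [0.4, 0.3, -0.3]
grip_width: 0.045
133 284 284 [ 0.6011337  -0.11177749  0.204     ]
153 272 296 [ 0.59537069 -0.09775938  0.204     ]
173 274 294 [ 0.58941789 -0.08327964  0.204     ]
193 275 294 [ 0.58289672 -0.06846688  0.204     ]
213 275 294 [ 0.57652883 -0.05299533  0.204     ]
233 275 294 [ 0.56994035 -0.03698782  0.204     ]
253 275 293 [ 0.5635082  -0.02025618  0.204     ]
273 276 293 [ 0.5560541  -0.00324949  0.204     ]
293 262 307 [0.54873042 0.01454429 0.204     ]
313 254 315 [0.54285737 0.03370899 0.204     ]
333 268 302 [0.53283168 0.05198453 0.204     ]
```

View pics/s7.png

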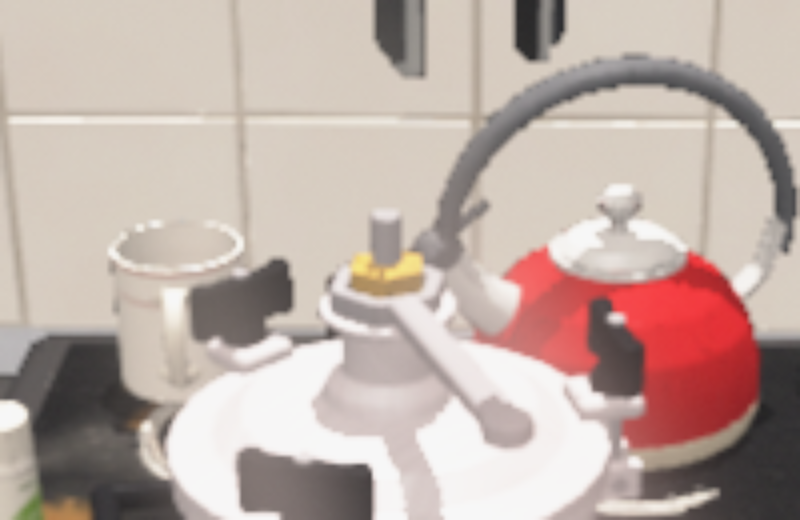

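View pics/w7.png

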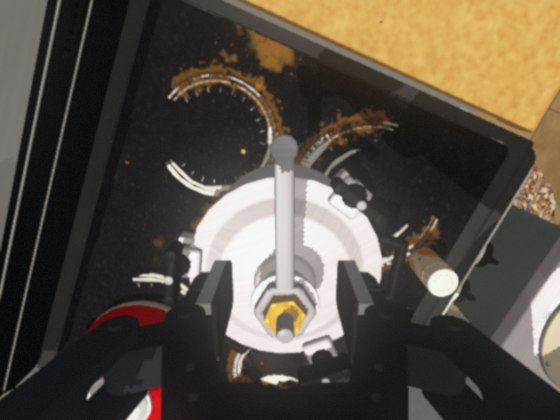

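View pics/t7.png

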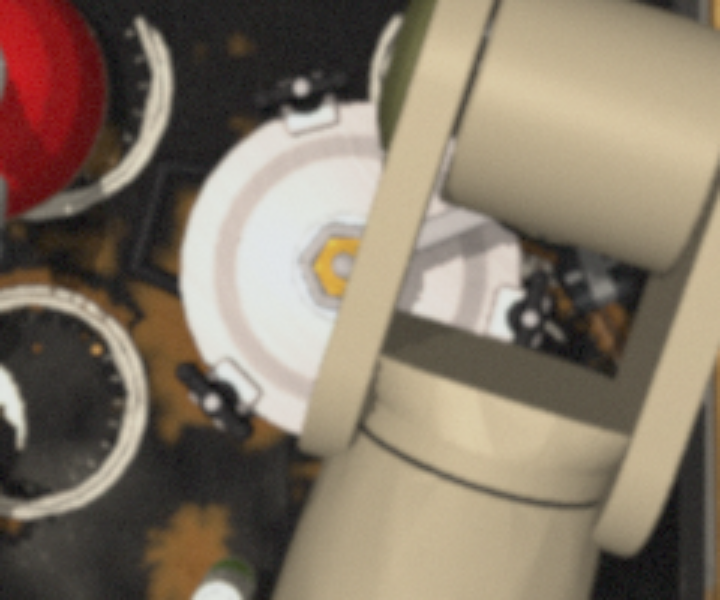

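```bash
python3 -c "from rig import *;print(close_job())"
```

```text
the job is handed in; nothing more can be done
None
```

I turned the loose wing nut clockwise and tightened the vent nut with the spanner, then handed the job in at about 16 s of the 45 s allowed. Handing in gives no verdict.

- **Wing nut:** I gripped its wings and turned them 58°. In the final top and wrist pictures they lie along the rim like the other two.
- **Vent nut:** I gripped the spanner handle and swung it clockwise through about 0.86 rad. Even with the full 0.12 rad of play, that puts the nut at about 0.74 rad, where 0.55 was needed.
- **Spanner:** The pictures show the ring still lying round the nut. In the wrist picture the handle had moved from about −18° to −67°.
- **Robot:** It was clear of everything, with the fingertips at z = 0.34 m and almost no force at the wrist.

I never felt a sharp stop on the vent nut. The force only rose to about 5.5 N, so "tight" rests on the measured angle. My height estimates for the wing nut differed by a few millimetres between views, but it made no difference to the grasp.

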